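# Sort the tagged regulators and hold the leak tester's dead-man lever

### The job

Seat the green-tagged regulator body upright in the green nest of the leak tester and the red-tagged one upright in the red reject nest, and let go of both. Then push the tester's yellow-padded spring lever down with the fingertips until its black pointer stands in the green band of the gauge post, about half of the lever's travel, and finish while still holding it there. Leave the purge cover, the brass fitting and the pin spanner where they lie.

Things in the scene. Friction and masses are not known exactly. Their poses are not given: they have to be found in the camera images.
- green_regulator: black regulator body standing upright, 62 mm tall, 0.2 to 0.42 kg: round foot 48 mm dia x 11 mm, barrel 38 mm dia from 13 to 58 mm height, on top a green tag disc (34 mm dia, 4 mm thick; a thin band of the same colour round the barrel just below). A brass port of 12 mm dia sticks out along its +x to 40 mm from the axis, its centre 20.5 mm above the underside (top at 26.5 mm), so above that the barrel is clear all round. Origin: centre of the underside; z up
- red_regulator: black regulator body standing upright, 62 mm tall, 0.2 to 0.42 kg: round foot 48 mm dia x 11 mm, barrel 38 mm dia from 13 to 58 mm height, on top a red tag disc (34 mm dia, 4 mm thick; a thin band of the same colour round the barrel just below). A brass port of 12 mm dia sticks out along its +x to 40 mm from the axis, its centre 20.5 mm above the underside (top at 26.5 mm), so above that the barrel is clear all round. Origin: centre of the underside; z up
- tester: leak tester, fixed to the bench: aluminium base plate 190 x 220 x 12 mm. Origin on the bench at the plate; the plate runs from -95 to 95 mm in x and -105 to 115 mm in y. The green nest is on its -y half, the lever on its +y half, pressed at its -x end. Two grey hinge cheeks at x = 77 mm, y = 27 and 73 mm, stand 90 mm above the bench
- pass_nest (a point): centre of the floor of the green pass nest on the tester: a round cup, 56 mm inside and 74 mm outside diameter, 10 mm deep; the floor is 16 mm and the rim 26 mm above the bench
- reject_nest (a point): centre of the floor of the red reject nest, the same cup on its own fixed 90 x 90 mm aluminium plate; the floor is 16 mm and the rim 26 mm above the bench
- lever_pad (a point): centre of the top face of the lever's yellow pad (44 mm along the lever, 38 mm across, 16 mm thick), about 104 mm above the bench at rest and 83 mm when half pressed; it moves with the lever
- test_lever (a joint): angle of the dead-man lever: 0 at rest (sloping 0.18 rad up towards the pad), grows as the pad is pushed down, 0.18 = level with the pointer in the middle of the green band, 0.36 = bottom stop. The hinge is 120 mm from the pad centre towards the tester's +x, 75 mm above the bench; 0.01 rad is 1.2 mm at the pad. The spring pushes back at the pad with about 4 N at the start, 8 N at mid travel and 13 N at the bottom, and lifts the lever again when let go
- gauge_band (a point): middle of the green band (14 mm high) on the white gauge post, 20 x 10 mm and 112 mm tall, on the tester 48 mm to the +y side of the pad's centre; the lever's pointer sweeps past its face
- purge_cover: bystander: grey nylon purge cover, a disc of 64 mm dia, 15 mm high, lying on the bench; origin at the centre of its underside
- inlet_fitting: bystander: brass inlet fitting standing on end, 26 mm dia, 30 mm tall; origin at the centre of its underside
- pin_spanner: bystander: pin spanner lying flat along its x, about 150 mm long, 34 mm wide and 12 mm high, red handle towards -x; origin under its middle
Mind the look-alikes: they are no part of the job. Leave any blue, orange or purple look-alike of the green_regulator alone.

How it is judged:
By the outcome, as a careful person would: the job done as asked, in the order asked, and still so for the second after the job is handed in, while the arm keeps its last pose, push and grip.
It also fails if it takes over 50 s, if anything falls off the work surface, if the arm or the gripper's body presses on something with over 40 N, if the wrist force passes 120 N, or if a joint passes its speed limit or range.

### The arm

A 6-joint arm with a two-finger parallel gripper is mounted at the origin on the work surface. World frame = base frame: x ahead of the robot, y to its left, z up, the work surface at z = 0. Lengths are in m, angles in rad, forces in N, time in s.
With the tool pointing down it reaches from about 0.4 to 0.825 m from the base axis. Payload 7 kg.
Tool frame: the origin (TCP) lies between the finger pads; the fingertips stand 11 mm ahead of it and the grasp point (between the pads) lies 8 mm behind it; x points along the fingers, z is the direction in which the jaws open and shut, and the axes are right-handed (so a half turn about x gives the same grasp; the last joint's range is limited). The gripper opens to 88 mm and grips with 3 to 60 N. Pads are 19 mm wide; open, the fingers measure 130 mm over their backs; the gripper's body (78 mm by 193 mm) begins 47 mm behind the grasp point.
Start: joints at [1.624, 0.359, 0.012, 0, -1.224, -0.288], TCP at [0.157, 0.656, 0.238] pointing down, gripper open.
Joint ranges: [-3.07, 3.07], [-1.43, 2.12], [-1.02, 1.25], [-3.03, 1.67], [-3.05, -0], [-3.03, 3.03]. Speed limits (rad/s): [2.39, 2.39, 3.01, 3.14, 3.14, 3.14].

### API

Orientations are given as [roll, pitch, yaw] about the fixed x, y, z axes, in that order (R = Rz(yaw) Ry(pitch) Rx(roll)).
In Python, from station import arm gives the robot as it stands.
- The arm moves only by the tool jog_arm, never from a script. Its argument "motion" is a list of rows, each an object of numbers: "dx", "dy", "dz": the shift along the tool's x, y, z in m; "twist": the turn about the tool's x in degrees. In form: [{"dx": .., "dy": .., "dz": .., "twist": ..}, ...]. A call has 1 to 20 rows; each row is the pose to reach, as a shift and turn from the pose commanded when the call began, along the tool's axes at that moment; what a row does not reach only later rows make up. A row lasts 1/12 s, in which the tool goes at most 41.7 mm and 7.16 degrees, less where a joint would pass 70% of its speed; a pose out of reach is approached as far as the arm can. A call with a gripper value outside its range is refused whole. "gripper" is the finger opening in m, from 0 to 0.0876, set as the call begins (left out, the last holds). The fingers move at their own pace and stop on an object; "newtons" is the grip in N (left out, the last holds). Time passes only in rows, so rows that repeat a pose let the fingers close. It gives the time, the measured TCP pose, the force and the opening at its end, in the units of the state.
- arm.get_state(): the state, without advancing time (a new reading comes with each control period).
- arm.grab_frame(name): name is "side" or "top" or "wrist"; returns the picture (420x560x3 uint8, red, green, blue); there is no depth.
- arm.camera_model(name): a dict with "camera_matrix" (3x3 intrinsics, pixels), "k1" (the pictures are not rectified: a ray, as slopes to the right and down, at radius r is drawn at 1 + k1 r^2 times it, then the intrinsics apply), "eye" and "attitude" of the camera in the world. Camera axes: x right, y down, z forward; pixel columns grow to the right and rows downward; lengths in m; the calibration is good to about 2 mm. A picture is of the moment at which its call begins: read the wrist's pose just before it. camera_model takes no time and is no camera call; for the wrist camera it gives the pose at the moment of the call.
- arm.job_done(): hands the job in, once; it reports no verdict.
The state is a dict: "t": time; "q": joint angles; "qd": joint speeds; "joint_efforts": joint torques, N m; "eef_pos": TCP position; "ee_rot": TCP orientation; "force": force on the tool from outside, world axes, zero at the start; "moment": the same for the moment, N m; "width": finger opening in m.
Only numpy, scipy, OpenCV 4.12 (cv2) and the standard library are available. Lean on these libraries where they do the work, as an engineer would, in place of code of your own. Each camera call takes 0.05 s, during which the arm holds its last target.

## Working session

There is one attempt and no reset: what is moved stays moved. The work goes in short steps, Python scripts to look and compute and a tool call to move; the robot and the scene stay as the last step left them, time stands still between calls to the robot, and variables do not carry over. Pictures are saved under pics/ and viewed, and the job is handed in when it is done.

Besides the shell and the picture viewer there is one more tool, called after "Call:" as name([rows], argument=value, ...), one row to a line, values as JSON. jog_arm: Moves the arm, as the interface text tells. Its arguments: {"type":"object","properties":{"motion":{"type":"array"},"gripper":{"type":"number"},"newtons":{"type":"number"}},"required":["motion"]}

```bash
mkdir -p pics; ls; python3 - <<'E'
from station import arm
import cv2,numpy as np
s=arm.get_state();print({k:np.round(v,4).tolist() for k,v in s.items()})
for n in ["side","top","wrist"]:
    m=arm.camera_model(n);print(n,{k:np.round(v,4).tolist() for k,v in m.items()})
    cv2.imwrite(f"pics/{n}0.png",cv2.cvtColor(arm.grab_frame(n),cv2.COLOR_RGB2BGR))
E
```

```text
pics
{'t': 0.0, 'q': [1.6241, 0.3594, 0.011, -0.0003, -1.2241, -0.2881], 'qd': [0.0007, -0.0001, -0.0007, -0.0001, -0.0001, -0.0003], 'joint_efforts': [0.0019, -58.2725, 29.3055, 6.9973, 0.007, -0.0002], 'eef_pos': [0.1569, 0.656, 0.2366], 'ee_rot': [0.0948, 1.5691, -1.7109], 'force': [-0.8558, -0.2746, -0.1236], 'moment': [0.0053, 0.0058, 0.0074], 'width': 0.0878}
side {'camera_matrix': [[398.6368, 0.0, 277.9567], [0.0, 398.6368, 211.8721], [0.0, 0.0, 1.0]], 'k1': 0.041, 'eye': [0.4495, 0.7944, 0.8054], 'attitude': [-2.2906, -0.0107, -2.9998]}
top {'camera_matrix': [[379.2159, 0.0, 282.8668], [0.0, 379.2159, 212.2484], [0.0, 0.0, 1.0]], 'k1': 0.025, 'eye': [0.4751, -0.025, 1.0133], 'attitude': [-3.028, 0.0297, -1.5895]}
wrist {'camera_matrix': [[359.6423, 0.0, 284.669], [0.0, 359.6423, 211.3215], [0.0, 0.0, 1.0]], 'k1': -0.0638, 'eye': [0.2355, 0.6362, 0.3831], 'attitude': [2.8395, -0.0004, -1.8057]}
```

View pics/top0.png

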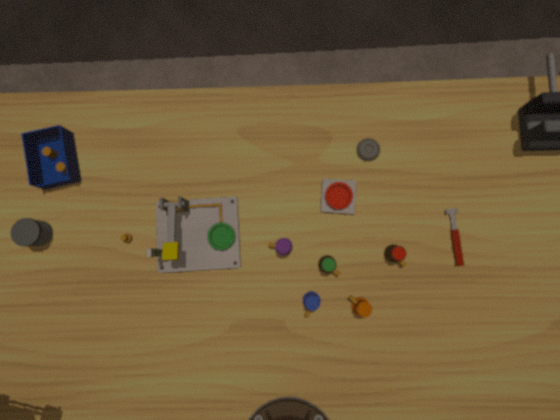

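View pics/side0.png

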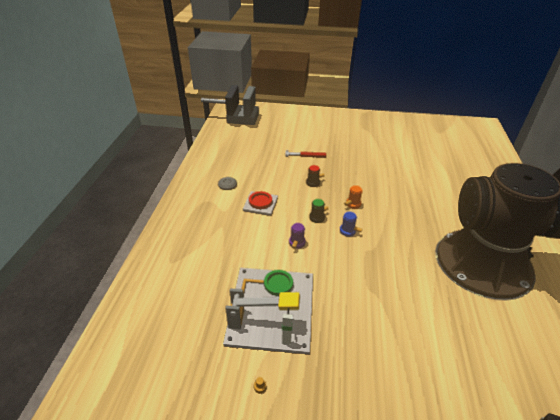

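View pics/wrist0.png

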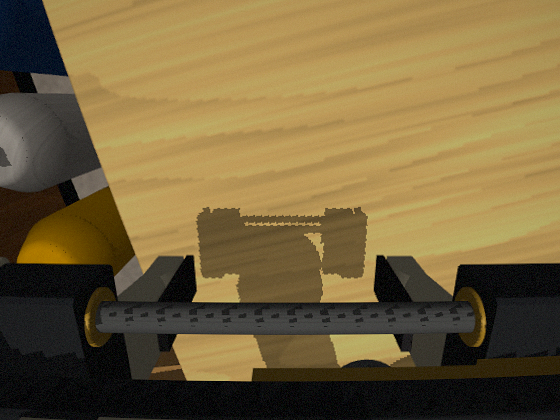

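Top view: candidates for the green regulator are green (328,264), blue (312,301), purple (284,246) and orange (363,308). For the red one they are red (398,254) and orange (363,308). The tester is near (198,234), the reject nest at (338,196). I'll check the choice in close crops.

```bash
cat > h.py <<'E'
import numpy as np,cv2
from scipy.spatial.transform import Rotation as Rn
from scipy.optimize import least_squares
def ray(m,u,v):
    K=np.array(m['camera_matrix']);d=np.array([(u-K[0,2])/K[0,0],(v-K[1,2])/K[1,1]])
    s=d.copy()
    for _ in range(20): s=d/(1+m['k1']*(s@s))
    R=Rn.from_euler('xyz',m['attitude']).as_matrix()
    return np.array(m['eye']),R@np.array([s[0],s[1],1])
def at(m,u,v,z):
    e,d=ray(m,u,v);return e+d*(z-e[2])/d[2]
def proj(m,p):
    R=Rn.from_euler('xyz',m['attitude']).as_matrix();c=R.T@(np.array(p)-np.array(m['eye']))
    s=c[:2]/c[2];s=s*(1+m['k1']*(s@s));K=np.array(m['camera_matrix'])
    return np.array([K[0,0]*s[0]+K[0,2],K[1,1]*s[1]+K[1,2]])
def crop(img,x0,y0,x1,y1,f,out):
    c=cv2.resize(img[y0:y1,x0:x1],None,fx=f,fy=f,interpolation=cv2.INTER_CUBIC);cv2.imwrite(out,c)
E
python3 - <<'E'
from h import *
t=cv2.imread('pics/top0.png');s=cv2.imread('pics/side0.png')
crop(t,265,170,425,330,4,'pics/c1.png' ) if 0 else crop(t,265,175,425,325,4,'pics/c1.png')
crop(t,140,185,260,285,6,'pics/c2.png')
crop(s,200,140,380,270,4,'pics/c3.png')
crop(s,215,255,325,355,6,'pics/c4.png')
E
```

```text
(no output)
```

View pics/c1.png

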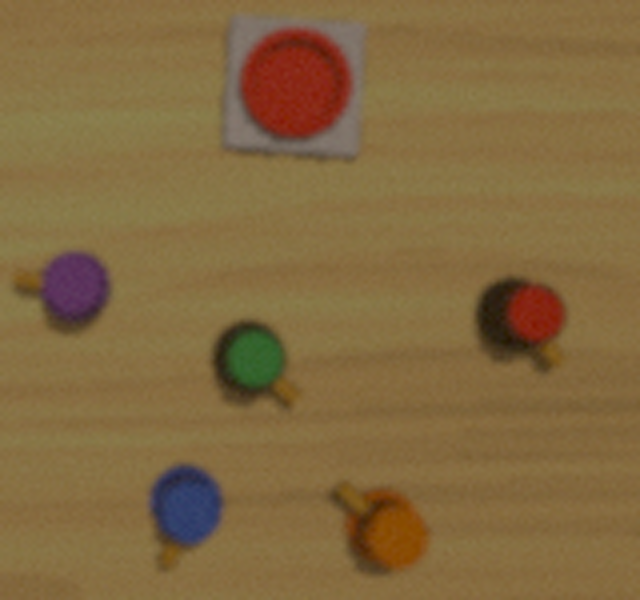

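View pics/c2.png

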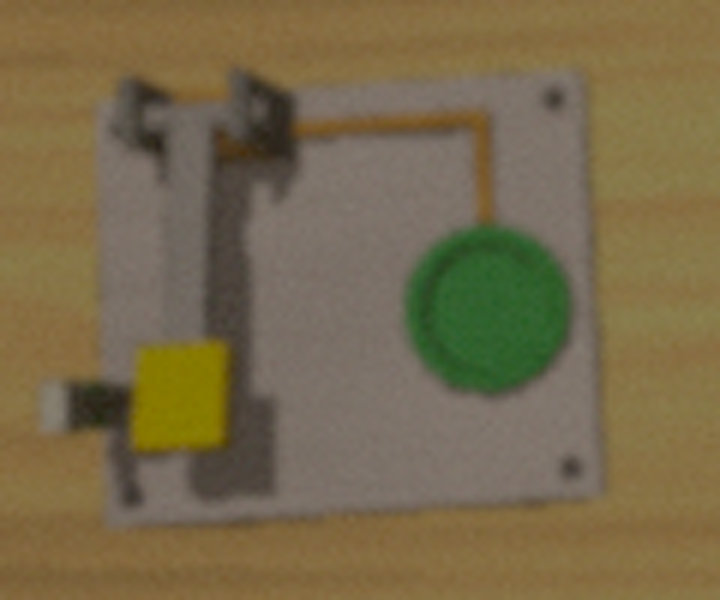

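View pics/c3.png

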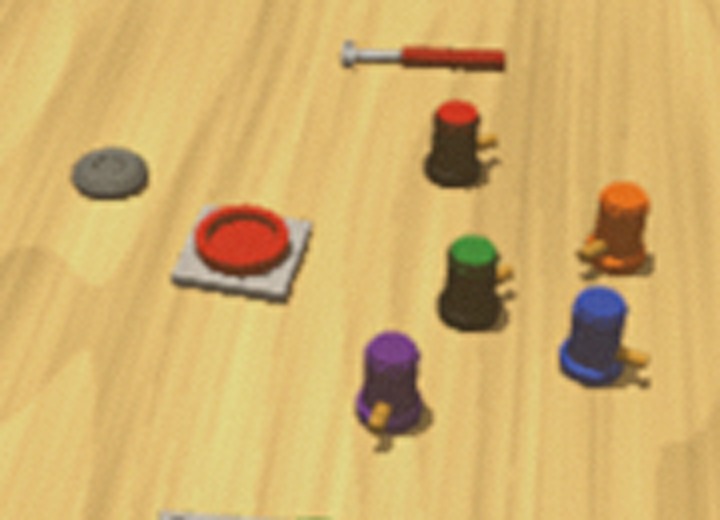

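View pics/c4.png

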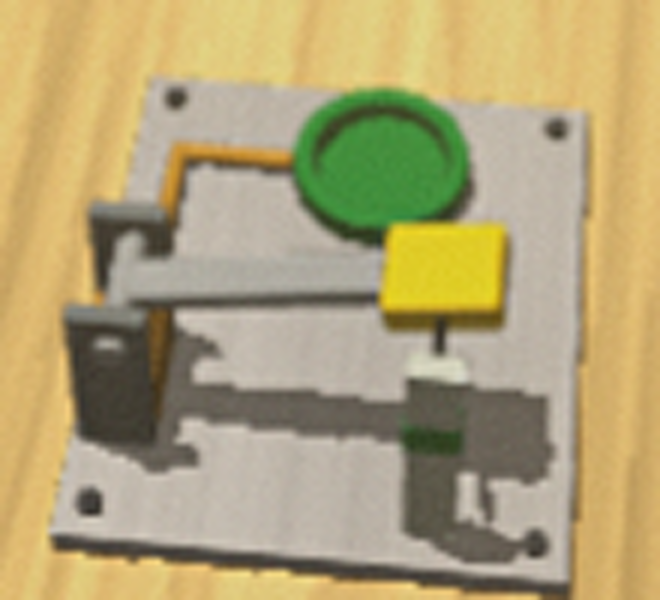

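The crops confirm it: the black bodies with green and red tags are the parts to move; the blue, orange and purple bodies are the look-alikes. Next I compute positions from colour centroids.

```bash
cat > m0.py <<'E'
from h import *
from station import arm
for cam in ['top','side']:
    m=arm.camera_model(cam);im=cv2.imread(f'pics/{cam}0.png');hsv=cv2.cvtColor(im,cv2.COLOR_BGR2HSV)
    def blobs(lo,hi,amin=40):
        mk=cv2.inRange(hsv,lo,hi)
        n,l,st,c=cv2.connectedComponentsWithStats(mk)
        return [(c[i].round(1).tolist(),st[i].tolist()) for i in range(1,n) if st[i][4]>amin]
    for nm,lo,hi in [('green',(45,110,40),(75,255,255)),('red',(0,190,90),(6,255,255)),('yellow',(24,200,90),(31,255,255))]:
        for c,st in blobs(lo,hi):
            z={'green':.062,'red':.062,'yellow':.104}[nm]
            if st[4]>(350 if cam=='side' else 400) and nm!='yellow': z=.026
            # use bbox center for rims
            b=[st[0]+(st[2]-1)/2,st[1]+(st[3]-1)/2]
            print(cam,nm,c,st,'z',z,'cen',at(m,*c,z).round(4)[:2],'bbox',at(m,*b,z).round(4)[:2])
E
python3 m0.py
```

```text
top green [220.9, 236.1] [208, 223, 26, 27, 544] z 0.026 cen [0.5291 0.1654] bbox [0.5294 0.1665]
top green [328.0, 264.2] [322, 258, 13, 14, 147] z 0.062 cen [ 0.4522 -0.1081] bbox [ 0.4515 -0.1081]
top red [338.4, 195.5] [326, 183, 26, 26, 489] z 0.026 cen [ 0.6293 -0.1442] bbox [ 0.6293 -0.1444]
top red [456.8, 247.7] [452, 231, 11, 34, 135] z 0.062 cen [ 0.4873 -0.4238] bbox [ 0.4877 -0.4243]
top red [398.2, 252.8] [392, 247, 13, 13, 119] z 0.062 cen [ 0.4772 -0.2814] bbox [ 0.4767 -0.2809]
top yellow [169.7, 250.9] [162, 242, 16, 18, 253] z 0.104 cen [0.4919 0.2737] bbox [0.4929 0.2742]
side green [317.9, 202.3] [313, 199, 11, 7, 63] z 0.062 cen [ 0.4525 -0.1059] bbox [ 0.4523 -0.1073]
side green [278.2, 281.6] [264, 270, 29, 24, 509] z 0.026 cen [0.5294 0.1716] bbox [0.53   0.1714]
side red [313.2, 153.4] [301, 152, 25, 3, 47] z 0.062 cen [ 0.4858 -0.363 ] bbox [ 0.4866 -0.3653]
side red [313.8, 168.0] [309, 166, 10, 5, 41] z 0.062 cen [ 0.4773 -0.2773] bbox [ 0.4782 -0.2771]
side red [260.1, 199.2] [249, 192, 23, 15, 230] z 0.062 cen [ 0.6212 -0.094 ] bbox [ 0.6217 -0.0948]
side yellow [288.5, 299.2] [279, 292, 20, 15, 261] z 0.104 cen [0.493  0.2775] bbox [0.4931 0.277 ]
```

```bash
python3 - <<'E'
from h import *
from station import arm
m=arm.camera_model('top')
P=[at(m,140+x/6-.4,185+y/6-.4,.012)[:2] for x,y in [(97,102),(583,70),(606,495),(108,523)]]
P=np.array(P);print(P.round(4))
# corners tester frame: TL=(+95,+115) TR=(+95,-105) BR=(-95,-105) BL=(-95,115)
Q=np.array([(95,115),(95,-105),(-95,-105),(-95,115)])/1000
# rigid fit
qc=Q.mean(0);pc=P.mean(0);H=(Q-qc).T@(P-pc);a=np.arctan2(H[0,1]-H[1,0],H[0,0]+H[1,1])
R=np.array([[np.cos(a),-np.sin(a)],[np.sin(a),np.cos(a)]]);t=pc-R@qc
print('yaw',np.degrees(a),'org',t,'res',(P-(Q@R.T+t)).round(4).tolist())
for n,p in [('nest',(.5291,.166)),('pad',(.492,.2738))]: print(n,R.T@(np.array(p)-t))
P=np.array([at(m,265+x/4-.4,175+y/4-.4,.012)[:2] for x,y in [(233,15),(366,24),(357,157),(224,150)]]);print(P.mean(0),P)
s=arm.get_state();T=Rn.from_euler('xyz',s['ee_rot']).as_matrix();print(T.round(3))
for n,u,v,z in [('green port',265+288/4,175+392/4,.0205),('red port',265+550/4,175+357/4,.0205)]: print(n,at(m,u,v,z))
E
```

```text
[[0.6262 0.3437]
 [0.6357 0.1254]
 [0.4476 0.1162]
 [0.4397 0.335 ]]
yaw 2.475551575632676 org [0.53754972 0.22507345] res [[-0.0013, -0.0004], [-0.0013, 0.0012], [0.0005, 0.0001], [0.0021, -0.0009]]
nest [-0.0109934  -0.05865335]
pad [-0.04340256  0.0506485 ]
[ 0.62973819 -0.14559137] [[ 0.67884044 -0.10607762]
 [ 0.67049789 -0.19419011]
 [ 0.58151671 -0.18472216]
 [ 0.58809774 -0.09737558]]
[[-0.     0.973 -0.233]
 [-0.001 -0.233 -0.973]
 [-1.     0.     0.001]]
green port [ 0.42842881 -0.13406569  0.0205    ]
red port [ 0.44797527 -0.30190715  0.0205    ]
```

Call:
jog_arm([
  {"dy": 0.339, "dz": 0.285, "twist": 74},
  {"dy": 0.339, "dz": 0.285, "twist": 74},
  {"dy": 0.339, "dz": 0.285, "twist": 74},
  {"dy": 0.339, "dz": 0.285, "twist": 74},
  {"dy": 0.339, "dz": 0.285, "twist": 74},
  {"dy": 0.339, "dz": 0.285, "twist": 74},
  {"dy": 0.339, "dz": 0.285, "twist": 74},
  {"dy": 0.339, "dz": 0.285, "twist": 74},
  {"dy": 0.339, "dz": 0.285, "twist": 74},
  {"dy": 0.339, "dz": 0.285, "twist": 74},
  {"dy": 0.465, "dz": 0.674, "twist": 74},
  {"dy": 0.465, "dz": 0.674, "twist": 74},
  {"dy": 0.465, "dz": 0.674, "twist": 74},
  {"dy": 0.465, "dz": 0.674, "twist": 74},
  {"dy": 0.465, "dz": 0.674, "twist": 74},
  {"dy": 0.465, "dz": 0.674, "twist": 74},
  {"dy": 0.465, "dz": 0.674, "twist": 74},
  {"dy": 0.465, "dz": 0.674, "twist": 74},
  {"dy": 0.465, "dz": 0.674, "twist": 74},
  {"dy": 0.465, "dz": 0.674, "twist": 74},
])

```text
invalid input
```

Call:
jog_arm([
  {"dx": 0, "dy": 0.339, "dz": 0.285, "twist": 74},
  {"dx": 0, "dy": 0.339, "dz": 0.285, "twist": 74},
  {"dx": 0, "dy": 0.339, "dz": 0.285, "twist": 74},
  {"dx": 0, "dy": 0.339, "dz": 0.285, "twist": 74},
  {"dx": 0, "dy": 0.339, "dz": 0.285, "twist": 74},
  {"dx": 0, "dy": 0.339, "dz": 0.285, "twist": 74},
  {"dx": 0, "dy": 0.339, "dz": 0.285, "twist": 74},
  {"dx": 0, "dy": 0.339, "dz": 0.285, "twist": 74},
  {"dx": 0, "dy": 0.339, "dz": 0.285, "twist": 74},
  {"dx": 0, "dy": 0.339, "dz": 0.285, "twist": 74},
  {"dx": 0, "dy": 0.465, "dz": 0.674, "twist": 74},
  {"dx": 0, "dy": 0.465, "dz": 0.674, "twist": 74},
  {"dx": 0, "dy": 0.465, "dz": 0.674, "twist": 74},
  {"dx": 0, "dy": 0.465, "dz": 0.674, "twist": 74},
  {"dx": 0, "dy": 0.465, "dz": 0.674, "twist": 74},
  {"dx": 0, "dy": 0.465, "dz": 0.674, "twist": 74},
  {"dx": 0, "dy": 0.465, "dz": 0.674, "twist": 74},
  {"dx": 0, "dy": 0.465, "dz": 0.674, "twist": 74},
  {"dx": 0, "dy": 0.465, "dz": 0.674, "twist": 74},
  {"dx": 0, "dy": 0.465, "dz": 0.674, "twist": 74},
])

```text
t: 1.82
eef_pos: [0.4505, -0.0946, 0.2379]
ee_rot: [-2.841, 1.57, 0.346]
force: [0.6, 0.3, -0.5]
width: 0.0878
```

```bash
cat > snap.py <<'E'
import sys,json
from h import *
from station import arm
def snap(cam,name):
    s=arm.get_state();m=arm.camera_model(cam);im=cv2.cvtColor(arm.grab_frame(cam),cv2.COLOR_RGB2BGR)
    cv2.imwrite(f'pics/{name}.png',im)
    json.dump({k:np.array(v).tolist() for k,v in m.items()},open(f'pics/{name}.json','w'))
    T=Rn.from_euler('xyz',s['ee_rot']).as_matrix()
    print('t',round(s['t'],2),'pos',np.round(s['eef_pos'],4),'w',round(s['width'],4),'F',np.round(s['force'],1),'q',np.round(s['q'],2));print(T.round(4))
    return s,m,im,T
if __name__=='__main__': snap(sys.argv[1],sys.argv[2])
E
python3 snap.py wrist w1
```

```text
t 1.82 pos [ 0.4505 -0.0946  0.2379] w 0.0878 F [ 0.6  0.3 -0.5] q [ 0.22 -0.   -0.44 -0.   -1.13 -0.18]
[[ 9.00e-04  4.48e-02 -9.99e-01]
 [ 3.00e-04 -9.99e-01 -4.48e-02]
 [-1.00e+00 -3.00e-04 -9.00e-04]]
```

View pics/w1.png

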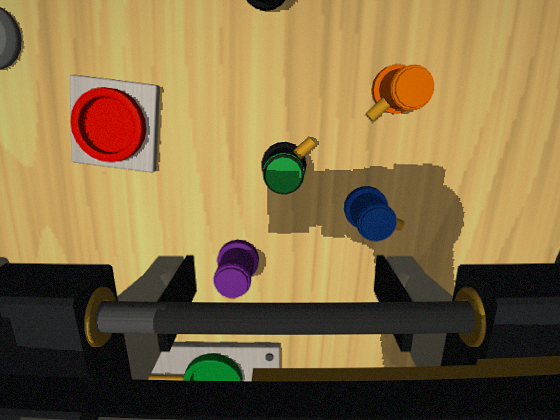

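Wrist view: the green tag is at about (284,173), with its port pointing up-right. Purple is at (234,268), blue at (372,213), orange at (408,88) and the reject nest at (110,125).

```bash
cat > m1.py <<'E'
import sys,json
from h import *
name=sys.argv[1];m=json.load(open(f'pics/{name}.json'));im=cv2.imread(f'pics/{name}.png')
print('eye',np.round(m['eye'],3))
hsv=cv2.cvtColor(im,cv2.COLOR_BGR2HSV)
for nm,lo,hi in [('green',(45,110,60),(75,255,255)),('red',(0,190,90),(6,255,255)),('yellow',(24,200,90),(31,255,255))]:
    mk=cv2.inRange(hsv,lo,hi);n,l,st,c=cv2.connectedComponentsWithStats(mk)
    for i in range(1,n):
        if st[i][4]<150: continue
        cnt=max(cv2.findContours((l==i).astype('uint8'),0,1)[0],key=len);e=cv2.fitEllipse(cnt) if len(cnt)>5 else None
        print(nm,st[i].tolist(),'cen',c[i].round(1),{z:at(m,*c[i],z)[:2].round(4).tolist() for z in (.026,.062,.104)},'ell',np.round(e[0],1),np.round(e[1],1),{z:at(m,*e[0],z)[:2].round(4).tolist() for z in (.026,.062)})
E
python3 m1.py w1
python3 - <<'E'
from h import *
im=cv2.imread('pics/w1.png');crop(im,230,120,340,220,6,'pics/w1c.png')
E
```

```text
eye [ 0.454 -0.177  0.384]
green [265, 157, 37, 36, 1022] cen [283.2 174.5] {0.026: [0.4524, -0.1037], 0.062: [0.4525, -0.111], 0.104: [0.4527, -0.1195]} ell [283.2 174.5] [34.9 35.5] {0.026: [0.4524, -0.1037], 0.062: [0.4525, -0.111]}
green [184, 360, 57, 21, 930] cen [211.  371.4] {0.026: [0.5307, 0.1464], 0.062: [0.523, 0.1139], 0.104: [0.514, 0.0761]} ell [211.1 371.3] [21.3 59.1] {0.026: [0.5307, 0.1462], 0.062: [0.523, 0.1138]}
red [71, 88, 71, 74, 3781] cen [107.6 124.2] {0.026: [0.6281, -0.147], 0.062: [0.6106, -0.15], 0.104: [0.5902, -0.1534]} ell [106.  124.4] [67.3 75.9] {0.026: [0.6298, -0.1468], 0.062: [0.6121, -0.1498]}
```

View pics/w1c.png

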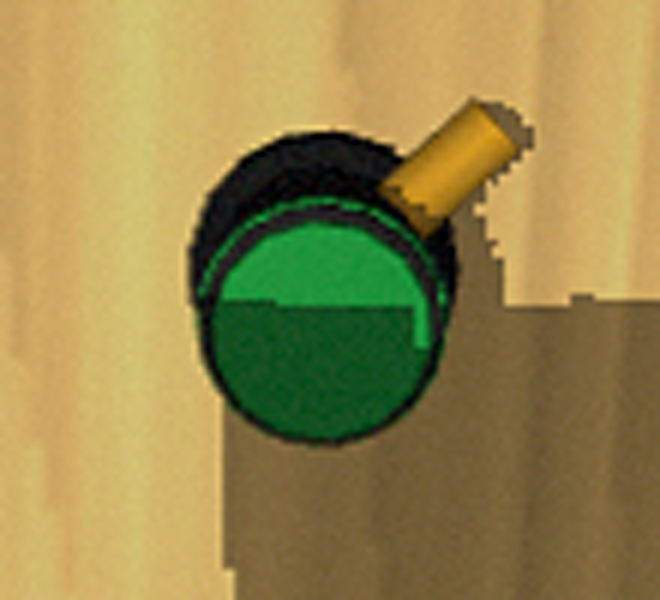

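Call:
jog_arm([
  {"dx": 0, "dy": 0, "dz": 0, "twist": 0},
  {"dx": 0, "dy": 0, "dz": 0, "twist": 0},
])

```text
t: 2.03
eef_pos: [0.4505, -0.0936, 0.2373]
ee_rot: [-0.19, 1.57, 2.993]
force: [-0.5, 0.8, -0.3]
width: 0.0876
```

```bash
python3 snap.py wrist w2; python3 m1.py w2
```

```text
t 2.03 pos [ 0.4505 -0.0936  0.2373] w 0.0876 F [-0.5  0.8 -0.3] q [ 0.22 -0.   -0.44 -0.   -1.13 -0.18]
[[-7.000e-04  4.130e-02 -9.991e-01]
 [ 1.000e-04 -9.991e-01 -4.130e-02]
 [-1.000e+00 -1.000e-04  6.000e-04]]
eye [ 0.454 -0.176  0.384]
green [265, 156, 37, 36, 1029] cen [282.9 173.6] {0.026: [0.4524, -0.1037], 0.062: [0.4526, -0.111], 0.104: [0.4527, -0.1194]} ell [282.9 173.6] [35.  35.7] {0.026: [0.4524, -0.1037], 0.062: [0.4526, -0.111]}
green [184, 360, 57, 21, 940] cen [211.2 371.4] {0.026: [0.5309, 0.1464], 0.062: [0.5232, 0.114], 0.104: [0.5141, 0.0762]} ell [211.5 371.3] [21.4 58.8] {0.026: [0.5306, 0.1462], 0.062: [0.5229, 0.1138]}
red [70, 87, 72, 75, 3800] cen [106.7 124. ] {0.026: [0.6281, -0.1469], 0.062: [0.6106, -0.1498], 0.104: [0.5901, -0.1532]} ell [105.1 124.1] [67.5 76.2] {0.026: [0.6298, -0.1468], 0.062: [0.6121, -0.1497]}
```

Call:
jog_arm([
  {"dx": 0.03, "dy": 0.016, "dz": -0.001, "twist": 0},
  {"dx": 0.07, "dy": 0.016, "dz": -0.001, "twist": 0},
  {"dx": 0.11, "dy": 0.016, "dz": -0.001, "twist": 0},
  {"dx": 0.14, "dy": 0.016, "dz": -0.001, "twist": 0},
  {"dx": 0.165, "dy": 0.016, "dz": -0.001, "twist": 0},
  {"dx": 0.182, "dy": 0.016, "dz": -0.001, "twist": 0},
  {"dx": 0.192, "dy": 0.016, "dz": -0.001, "twist": 0},
  {"dx": 0.196, "dy": 0.016, "dz": -0.001, "twist": 0},
  {"dx": 0.196, "dy": 0.016, "dz": -0.001, "twist": 0},
  {"dx": 0.196, "dy": 0.016, "dz": -0.001, "twist": 0},
])

```text
t: 2.92
eef_pos: [0.4532, -0.1075, 0.0421]
ee_rot: [3.083, 1.57, -0.012]
force: [-0.8, 0.7, -0.5]
width: 0.0878
```

```bash
python3 snap.py wrist w3; python3 m1.py w3
```

```text
t 2.92 pos [ 0.4532 -0.1075  0.0421] w 0.0878 F [-0.8  0.7 -0.5] q [ 0.19  0.25 -0.68  0.   -0.64 -0.15]
[[ 6.000e-04  4.650e-02 -9.989e-01]
 [-0.000e+00 -9.989e-01 -4.650e-02]
 [-1.000e+00  0.000e+00 -6.000e-04]]
eye [ 0.457 -0.19   0.188]
green [242, 254, 90, 40, 199] cen [287.8 265.8] {0.026: [0.4516, -0.1105], 0.062: [0.4527, -0.128], 0.104: [0.4541, -0.1485]} ell [286.  293.4] [78.2 90.4] {0.026: [0.4517, -0.0949], 0.062: [0.4529, -0.1159]}
green [245, 267, 82, 36, 2208] cen [286.1 286.9] {0.026: [0.4519, -0.0987], 0.062: [0.453, -0.1188], 0.104: [0.4542, -0.1423]} ell [286.  286.7] [35.6 85.7] {0.026: [0.4519, -0.0988], 0.062: [0.453, -0.1189]}
```

View pics/w3.png

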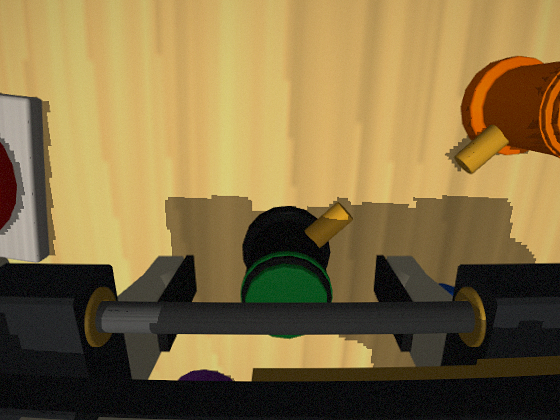

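The green tag sits between the fingers, centred at about (286,299), so y is about -0.111. I shift 3 mm and close.

Call:
jog_arm([
  {"dx": 0.0, "dy": 0.003, "dz": 0, "twist": 0},
  {"dx": 0.0, "dy": 0.003, "dz": 0, "twist": 0},
])

```text
t: 3.13
eef_pos: [0.4533, -0.1116, 0.0424]
ee_rot: [-3.044, 1.569, 0.142]
force: [-0.3, -0.7, 0.0]
width: 0.0877
```

Call:
jog_arm([
  {"dx": 0.0, "dy": 0.0, "dz": 0, "twist": 0},
  {"dx": 0.0, "dy": 0.0, "dz": 0, "twist": 0},
  {"dx": 0.0, "dy": 0.0, "dz": 0, "twist": 0},
  {"dx": 0.0, "dy": 0.0, "dz": 0, "twist": 0},
  {"dx": 0.0, "dy": 0.0, "dz": 0, "twist": 0},
  {"dx": 0.0, "dy": 0.0, "dz": 0, "twist": 0},
], gripper=0.02, newtons=25)

```text
t: 3.63
eef_pos: [0.4527, -0.1116, 0.0416]
ee_rot: [-1.629, 1.571, 1.557]
force: [-0.3, -0.5, 0.1]
width: 0.0532
```

Call:
jog_arm([
  {"dx": 0.0, "dy": 0.0, "dz": 0, "twist": 0},
  {"dx": 0.0, "dy": 0.0, "dz": 0, "twist": 0},
  {"dx": 0.0, "dy": 0.0, "dz": 0, "twist": 0},
  {"dx": 0.0, "dy": 0.0, "dz": 0, "twist": 0},
  {"dx": 0.0, "dy": 0.0, "dz": 0, "twist": 0},
  {"dx": 0.0, "dy": 0.0, "dz": 0, "twist": 0},
])

```text
t: 4.13
eef_pos: [0.4527, -0.1116, 0.0415]
ee_rot: [2.161, 1.571, -0.936]
force: [0.2, 0.2, -0.5]
width: 0.0371
```

Call:
jog_arm([
  {"dx": -0.01, "dy": 0.0, "dz": 0, "twist": 0},
  {"dx": -0.03, "dy": 0.0, "dz": 0, "twist": 0},
  {"dx": -0.055, "dy": 0.0, "dz": 0, "twist": 0},
  {"dx": -0.08, "dy": 0.0, "dz": 0, "twist": 0},
  {"dx": -0.1, "dy": 0.0, "dz": 0, "twist": 0},
  {"dx": -0.11, "dy": 0.0, "dz": 0, "twist": 0},
])

```text
t: 4.63
eef_pos: [0.4534, -0.1115, 0.1539]
ee_rot: [-3.1, 1.568, 0.086]
force: [-0.1, 0.0, -2.1]
width: 0.037
```

```bash
python3 snap.py wrist w4;  python3 snap.py top t4
```

```text
t 4.63 pos [ 0.4534 -0.1115  0.1539] w 0.037 F [-0.1  0.  -2.1] q [ 0.18  0.09 -0.55  0.   -0.93 -0.14]
[[ 2.70e-03  4.47e-02 -9.99e-01]
 [ 2.00e-04 -9.99e-01 -4.47e-02]
 [-1.00e+00 -1.00e-04 -2.70e-03]]
t 4.68 pos [ 0.454  -0.1115  0.1548] w 0.0368 F [ 1.  -0.2 -1.5] q [ 0.18  0.09 -0.55  0.   -0.93 -0.14]
[[ 4.40e-03  4.49e-02 -9.99e-01]
 [ 3.00e-04 -9.99e-01 -4.49e-02]
 [-1.00e+00 -1.00e-04 -4.40e-03]]
```

View pics/w4.png

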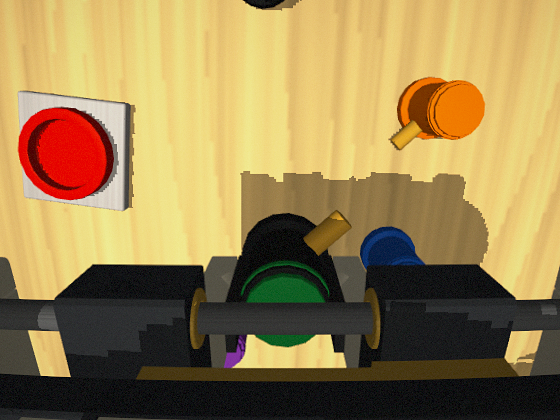

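Green is held: width 37 mm, force about 2 N down. I carry it high past the nest so the wrist camera can measure the nest.

Call:
jog_arm([
  {"dx": -0.02, "dy": -0.01, "dz": -0.003, "twist": 0},
  {"dx": -0.045, "dy": -0.035, "dz": -0.009, "twist": 0},
  {"dx": -0.065, "dy": -0.07, "dz": -0.018, "twist": 0},
  {"dx": -0.081, "dy": -0.11, "dz": -0.029, "twist": 0},
  {"dx": -0.081, "dy": -0.15, "dz": -0.04, "twist": 0},
  {"dx": -0.081, "dy": -0.19, "dz": -0.05, "twist": 0},
  {"dx": -0.081, "dy": -0.23, "dz": -0.061, "twist": 0},
  {"dx": -0.081, "dy": -0.27, "dz": -0.071, "twist": 0},
  {"dx": -0.081, "dy": -0.305, "dz": -0.08, "twist": 0},
  {"dx": -0.081, "dy": -0.33, "dz": -0.087, "twist": 0},
  {"dx": -0.081, "dy": -0.346, "dz": -0.091, "twist": 0},
  {"dx": -0.081, "dy": -0.353, "dz": -0.093, "twist": 0},
  {"dx": -0.081, "dy": -0.353, "dz": -0.093, "twist": 0},
])

```text
t: 5.82
eef_pos: [0.5296, 0.246, 0.2307]
ee_rot: [0.585, 1.568, -2.511]
force: [0.3, -0.6, -2.5]
width: 0.0369
```

```bash
python3 snap.py wrist w5; python3 m1.py w5
```

```text
t 5.82 pos [0.5296 0.246  0.2307] w 0.0369 F [ 0.3 -0.6 -2.5] q [ 0.77  0.22 -0.2  -0.   -1.15 -0.72]
[[-0.0022  0.0455 -0.999 ]
 [-0.0016 -0.999  -0.0455]
 [-1.      0.0015  0.0023]]
eye [0.534 0.164 0.377]
green [249, 62, 77, 80, 4731] cen [287.1 101.6] {0.026: [0.5304, 0.1653], 0.062: [0.5307, 0.1652], 0.104: [0.5311, 0.1651]} ell [287.  101.5] [75.9 78.7] {0.026: [0.5304, 0.1653], 0.062: [0.5307, 0.1652]}
green [241, 261, 88, 34, 302] cen [284.5 271.8] {0.026: [0.5248, 0.3417], 0.062: [0.5257, 0.3235], 0.104: [0.5268, 0.3023]} ell [284.6 303.6] [81.9 90.8] {0.026: [0.5229, 0.3811], 0.062: [0.5239, 0.3589]}
green [247, 274, 78, 29, 1608] cen [284.9 291. ] {0.026: [0.5233, 0.3652], 0.062: [0.5243, 0.3446], 0.104: [0.5256, 0.3206]} ell [284.5 290.8] [28.4 78.2] {0.026: [0.5237, 0.3649], 0.062: [0.5247, 0.3443]}
green [256, 335, 58, 12, 473] cen [284.8 339.2] {0.026: [0.5206, 0.4285], 0.062: [0.5219, 0.4014], 0.104: [0.5234, 0.3698]} ell [284.4 339.4] [10.9 60.4] {0.026: [0.521, 0.4288], 0.062: [0.5222, 0.4017]}
yellow [328, 218, 27, 42, 532] cen [343.4 242.7] {0.026: [0.4643, 0.3051], 0.062: [0.4714, 0.2907], 0.104: [0.4797, 0.2738]} ell [342.6 240.9] [22.9 42.7] {0.026: [0.4653, 0.3032], 0.062: [0.4723, 0.2889]}
```

View pics/w5.png

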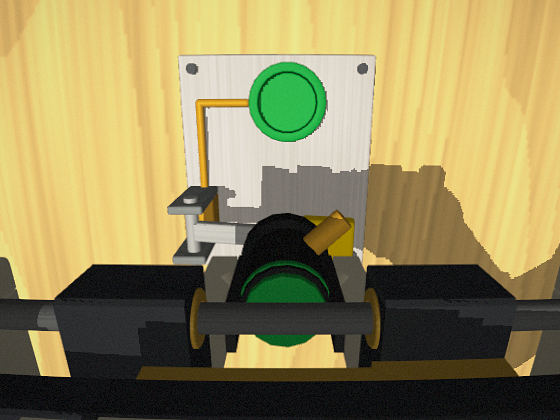

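```bash
python3 - <<'E'
from h import *;import json
m=json.load(open('pics/w5.json'))
z=.2307+.0205
for v in (267,271,275,346,347): print(v,at(m,284.7,v,z))
c=np.array([.5296,.246,z])
pts=[proj(m,c+[.017*np.cos(a),.017*np.sin(a),0]) for a in np.linspace(0,6.28,64)]
p=np.array(pts);print(p.min(0),p.max(0))
im=cv2.imread('pics/w5.png');crop(im,225,220,345,370,4,'pics/w5c.png')
E
```

```text
267 [0.53039975 0.22586845 0.2512    ]
271 [0.53032192 0.2275784  0.2512    ]
275 [0.53024346 0.22930216 0.2512    ]
346 [0.52873211 0.26250667 0.2512    ]
347 [0.52870901 0.26301415 0.2512    ]
[242.35756621 274.34542921] [326.41921647 346.92122156]
```

View pics/w5c.png

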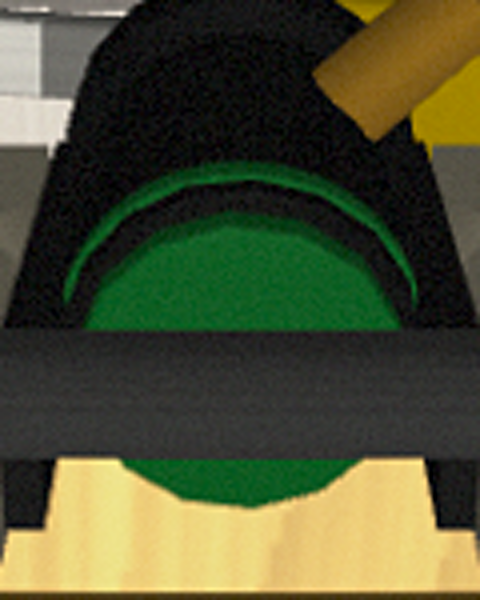

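Call:
jog_arm([
  {"dx": 0.0, "dy": 0.012, "dz": 0, "twist": 0},
  {"dx": 0.0, "dy": 0.04, "dz": 0.002, "twist": 0},
  {"dx": 0.01, "dy": 0.065, "dz": 0.003, "twist": 0},
  {"dx": 0.03, "dy": 0.08, "dz": 0.003, "twist": 0},
  {"dx": 0.06, "dy": 0.08, "dz": 0.003, "twist": 0},
  {"dx": 0.095, "dy": 0.08, "dz": 0.003, "twist": 0},
  {"dx": 0.125, "dy": 0.08, "dz": 0.003, "twist": 0},
  {"dx": 0.145, "dy": 0.08, "dz": 0.003, "twist": 0},
  {"dx": 0.152, "dy": 0.08, "dz": 0.003, "twist": 0},
  {"dx": 0.156, "dy": 0.08, "dz": 0.003, "twist": 0},
  {"dx": 0.156, "dy": 0.08, "dz": 0.003, "twist": 0},
  {"dx": 0.156, "dy": 0.08, "dz": 0.003, "twist": 0},
])

```text
t: 6.87
eef_pos: [0.5313, 0.1651, 0.078]
ee_rot: [-2.703, 1.569, 0.483]
force: [0.0, 0.5, -2.4]
width: 0.0367
```

```bash
python3 snap.py wrist w6; python3 snap.py side s6; python3 -c "
from h import *
crop(cv2.imread('pics/s6.png'),195,180,355,330,4,'pics/s6c.png')"
```

```text
t 6.87 pos [0.5313 0.1651 0.078 ] w 0.0367 F [ 0.   0.5 -2.4] q [ 0.65  0.32 -0.45  0.   -0.79 -0.61]
[[ 1.90e-03  4.43e-02 -9.99e-01]
 [ 1.00e-03 -9.99e-01 -4.43e-02]
 [-1.00e+00 -9.00e-04 -1.90e-03]]
t 6.92 pos [0.5314 0.1654 0.0782] w 0.0368 F [-0.3  0.1 -2.3] q [ 0.65  0.32 -0.45  0.   -0.79 -0.61]
[[ 0.0023  0.0445 -0.999 ]
 [ 0.0014 -0.999  -0.0445]
 [-1.     -0.0013 -0.0024]]
```

View pics/w6.png

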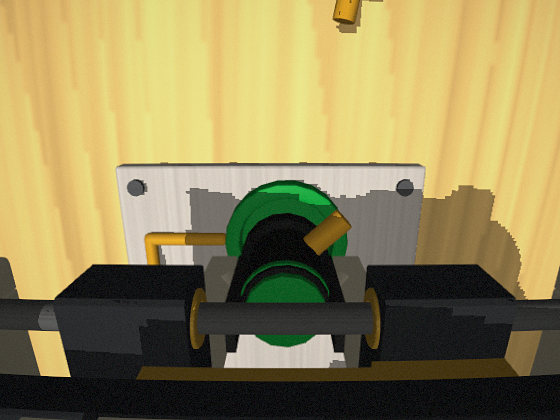

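View pics/s6c.png

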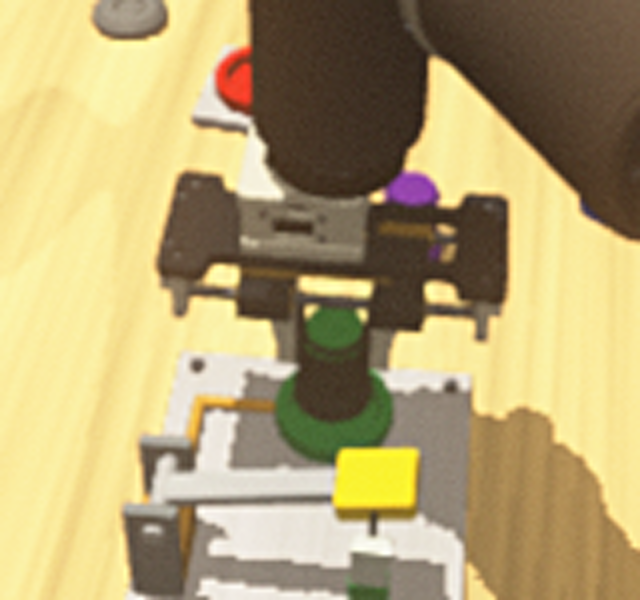

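The body is above the nest and centred: nest edges at 227 and 348, body centre at 287. I lower it.

Call:
jog_arm([
  {"dx": 0.005, "dy": 0.0, "dz": 0.001, "twist": 0},
  {"dx": 0.01, "dy": 0.0, "dz": 0.001, "twist": 0},
  {"dx": 0.014, "dy": 0.0, "dz": 0.001, "twist": 0},
  {"dx": 0.017, "dy": 0.0, "dz": 0.001, "twist": 0},
  {"dx": 0.019, "dy": 0.0, "dz": 0.001, "twist": 0},
  {"dx": 0.02, "dy": 0.0, "dz": 0.001, "twist": 0},
  {"dx": 0.02, "dy": 0.0, "dz": 0.001, "twist": 0},
  {"dx": 0.02, "dy": 0.0, "dz": 0.001, "twist": 0},
])

```text
t: 7.63
eef_pos: [0.5292, 0.165, 0.0575]
ee_rot: [1.04, 1.57, -2.056]
force: [-6.1, -0.9, 10.9]
width: 0.037
```

Call:
jog_arm([
  {"dx": -0.001, "dy": 0, "dz": 0, "twist": 0},
  {"dx": -0.001, "dy": 0, "dz": 0, "twist": 0},
  {"dx": -0.001, "dy": 0, "dz": 0, "twist": 0},
  {"dx": -0.001, "dy": 0, "dz": 0, "twist": 0},
  {"dx": -0.001, "dy": 0, "dz": 0, "twist": 0},
  {"dx": -0.001, "dy": 0, "dz": 0, "twist": 0},
  {"dx": -0.001, "dy": 0, "dz": 0, "twist": 0},
  {"dx": -0.001, "dy": 0, "dz": 0, "twist": 0},
], gripper=0.07)

```text
t: 8.3
eef_pos: [0.5295, 0.1651, 0.0575]
ee_rot: [0.735, 1.571, -2.362]
force: [0.6, -0.4, 0.1]
width: 0.0699
```

```bash
python3 snap.py wrist w7
```

```text
t 8.3 pos [0.5295 0.1651 0.0575] w 0.0699 F [ 0.6 -0.4  0.1] q [ 0.66  0.35 -0.47  0.   -0.75 -0.61]
[[-1.00e-04  4.44e-02 -9.99e-01]
 [-1.00e-04 -9.99e-01 -4.44e-02]
 [-1.00e+00  1.00e-04  1.00e-04]]
```

View pics/w7.png

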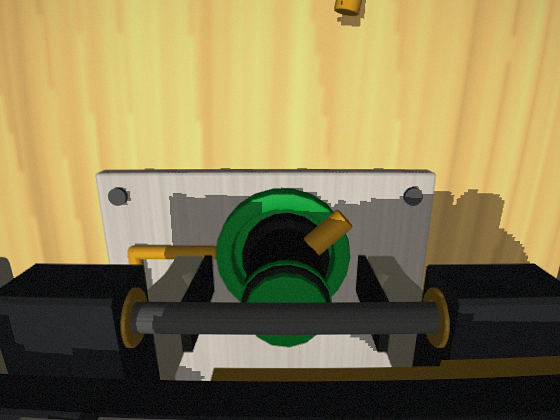

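Green is seated in the nest: the foot is inside the rim, the body upright and released. Now to the red one.

Call:
jog_arm([
  {"dx": -0.015, "dy": 0, "dz": 0, "twist": 0},
  {"dx": -0.05, "dy": 0, "dz": 0, "twist": 0},
  {"dx": -0.09, "dy": 0, "dz": 0, "twist": 0},
  {"dx": -0.13, "dy": 0.01, "dz": 0.002, "twist": 0},
  {"dx": -0.16, "dy": 0.035, "dz": 0.006, "twist": 0},
  {"dx": -0.177, "dy": 0.07, "dz": 0.012, "twist": 0},
  {"dx": -0.177, "dy": 0.11, "dz": 0.02, "twist": 0},
  {"dx": -0.177, "dy": 0.15, "dz": 0.027, "twist": 0},
  {"dx": -0.177, "dy": 0.19, "dz": 0.034, "twist": 0},
  {"dx": -0.177, "dy": 0.23, "dz": 0.041, "twist": 0},
  {"dx": -0.177, "dy": 0.27, "dz": 0.049, "twist": 0},
  {"dx": -0.177, "dy": 0.31, "dz": 0.056, "twist": 0},
  {"dx": -0.177, "dy": 0.345, "dz": 0.063, "twist": 0},
  {"dx": -0.177, "dy": 0.368, "dz": 0.067, "twist": 0},
  {"dx": -0.177, "dy": 0.382, "dz": 0.07, "twist": 0},
  {"dx": -0.177, "dy": 0.382, "dz": 0.07, "twist": 0},
  {"dx": -0.177, "dy": 0.382, "dz": 0.07, "twist": 0},
], gripper=0.085)

```text
t: 9.77
eef_pos: [0.4762, -0.2202, 0.2344]
ee_rot: [-0.477, 1.57, 2.707]
force: [-0.3, 0.5, -0.8]
width: 0.0848
```

```bash
python3 snap.py wrist w8; python3 m1.py w8
```

```text
t 9.77 pos [ 0.4762 -0.2202  0.2344] w 0.0848 F [-0.3  0.5 -0.8] q [-0.06  0.11 -0.32 -0.   -1.14  0.1 ]
[[-3.000e-04  4.240e-02 -9.991e-01]
 [ 1.000e-04 -9.991e-01 -4.240e-02]
 [-1.000e+00 -1.000e-04  3.000e-04]]
eye [ 0.48  -0.302  0.381]
red [267, 102, 39, 40, 1189] cen [286.  121.4] {0.026: [0.4773, -0.282], 0.062: [0.4775, -0.284], 0.104: [0.4778, -0.2864]} ell [286.  121.4] [37.6 38.5] {0.026: [0.4773, -0.282], 0.062: [0.4775, -0.284]}
red [106, 213, 66, 63, 2726] cen [138.3 241.7] {0.026: [0.6303, -0.1505], 0.062: [0.615, -0.1659], 0.104: [0.5971, -0.1839]} ell [139.3 242. ] [56.9 60.3] {0.026: [0.6292, -0.1503], 0.062: [0.614, -0.1657]}
```

View pics/w8.png

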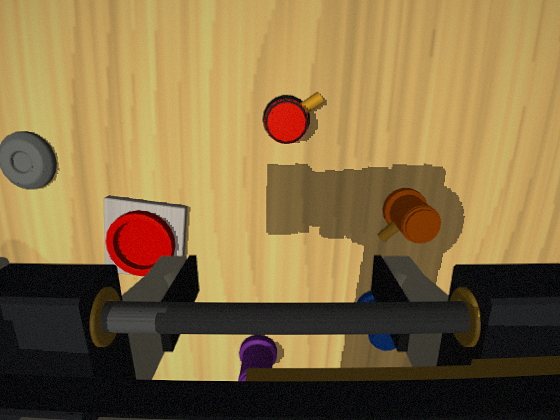

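The red tag is at (286,121), i.e. (0.4775, -0.284), with nothing near it.

Call:
jog_arm([
  {"dx": 0.01, "dy": 0.02, "dz": 0.001, "twist": 0},
  {"dx": 0.03, "dy": 0.05, "dz": 0.001, "twist": 0},
  {"dx": 0.065, "dy": 0.064, "dz": 0.001, "twist": 0},
  {"dx": 0.105, "dy": 0.064, "dz": 0.001, "twist": 0},
  {"dx": 0.14, "dy": 0.064, "dz": 0.001, "twist": 0},
  {"dx": 0.165, "dy": 0.064, "dz": 0.001, "twist": 0},
  {"dx": 0.182, "dy": 0.064, "dz": 0.001, "twist": 0},
  {"dx": 0.19, "dy": 0.064, "dz": 0.001, "twist": 0},
  {"dx": 0.193, "dy": 0.064, "dz": 0.001, "twist": 0},
  {"dx": 0.193, "dy": 0.064, "dz": 0.001, "twist": 0},
  {"dx": 0.193, "dy": 0.064, "dz": 0.001, "twist": 0},
])

```text
t: 10.73
eef_pos: [0.4794, -0.2834, 0.0427]
ee_rot: [2.775, 1.569, -0.321]
force: [-0.4, -1.2, 0.2]
width: 0.085
```

Call:
jog_arm([
  {"dx": 0.0, "dy": 0.0, "dz": 0, "twist": 0},
  {"dx": 0.0, "dy": 0.0, "dz": 0, "twist": 0},
  {"dx": 0.0, "dy": 0.0, "dz": 0, "twist": 0},
  {"dx": 0.0, "dy": 0.0, "dz": 0, "twist": 0},
  {"dx": 0.0, "dy": 0.0, "dz": 0, "twist": 0},
  {"dx": 0.0, "dy": 0.0, "dz": 0, "twist": 0},
  {"dx": 0.0, "dy": 0.0, "dz": 0, "twist": 0},
  {"dx": 0.0, "dy": 0.0, "dz": 0, "twist": 0},
  {"dx": 0.0, "dy": 0.0, "dz": 0, "twist": 0},
  {"dx": 0.0, "dy": 0.0, "dz": 0, "twist": 0},
  {"dx": 0.0, "dy": 0.0, "dz": 0, "twist": 0},
  {"dx": 0.0, "dy": 0.0, "dz": 0, "twist": 0},
], gripper=0.02, newtons=25)

```text
t: 11.73
eef_pos: [0.4781, -0.2836, 0.0415]
ee_rot: [-0.118, 1.57, 3.068]
force: [-1.0, -0.3, 1.4]
width: 0.0368
```

Call:
jog_arm([
  {"dx": -0.01, "dy": 0, "dz": 0, "twist": 0},
  {"dx": -0.035, "dy": 0, "dz": 0, "twist": 0},
  {"dx": -0.07, "dy": 0, "dz": 0, "twist": 0},
  {"dx": -0.105, "dy": -0.007, "dz": -0.005, "twist": 0},
  {"dx": -0.135, "dy": -0.025, "dz": -0.019, "twist": 0},
  {"dx": -0.16, "dy": -0.05, "dz": -0.038, "twist": 0},
  {"dx": -0.18, "dy": -0.08, "dz": -0.061, "twist": 0},
  {"dx": -0.193, "dy": -0.11, "dz": -0.084, "twist": 0},
  {"dx": -0.193, "dy": -0.14, "dz": -0.106, "twist": 0},
  {"dx": -0.193, "dy": -0.168, "dz": -0.127, "twist": 0},
  {"dx": -0.193, "dy": -0.19, "dz": -0.144, "twist": 0},
  {"dx": -0.193, "dy": -0.205, "dz": -0.156, "twist": 0},
  {"dx": -0.193, "dy": -0.212, "dz": -0.161, "twist": 0},
  {"dx": -0.193, "dy": -0.212, "dz": -0.161, "twist": 0},
  {"dx": -0.193, "dy": -0.212, "dz": -0.161, "twist": 0},
])

```text
t: 12.98
eef_pos: [0.6293, -0.0646, 0.2341]
ee_rot: [0.007, 1.569, -3.09]
force: [-1.2, 0.7, -4.9]
width: 0.0365
```

```bash
python3 snap.py wrist w9; python3 m1.py w9
```

```text
t 12.98 pos [ 0.6293 -0.0646  0.2341] w 0.0365 F [-1.2  0.7 -4.9] q [ 0.21  0.29 -0.09 -0.   -1.19 -0.16]
[[-1.40e-03  4.49e-02 -9.99e-01]
 [-1.00e-04 -9.99e-01 -4.49e-02]
 [-1.00e+00  0.00e+00  1.40e-03]]
eye [ 0.633 -0.147  0.381]
green [327, 351, 17, 17, 199] cen [334.4 359.5] {0.026: [0.5594, 0.148], 0.062: [0.5669, 0.1181], 0.104: [0.5756, 0.0832]} ell [334.5 359.4] [12.5 19.4] {0.026: [0.5593, 0.1478], 0.062: [0.5668, 0.1179]}
red [249, 61, 76, 79, 4600] cen [286.1 100. ] {0.026: [0.6312, -0.1464], 0.062: [0.6314, -0.1464], 0.104: [0.6316, -0.1464]} ell [286.   99.8] [75.  77.9] {0.026: [0.6312, -0.1465], 0.062: [0.6314, -0.1465]}
red [241, 260, 88, 32, 221] cen [286.  269.7] {0.026: [0.6231, 0.0306], 0.062: [0.6241, 0.0126], 0.104: [0.6253, -0.0084]} ell [284.7 298.8] [76.4 89.8] {0.026: [0.623, 0.0668], 0.062: [0.624, 0.0451]}
red [245, 273, 79, 30, 1679] cen [284.6 289.9] {0.026: [0.6236, 0.0555], 0.062: [0.6246, 0.035], 0.104: [0.6257, 0.011]} ell [284.4 289.6] [29.5 82.1] {0.026: [0.6238, 0.0551], 0.062: [0.6247, 0.0347]}
red [260, 335, 52, 9, 304] cen [284.7 338.1] {0.026: [0.6205, 0.1194], 0.062: [0.6218, 0.0924], 0.104: [0.6233, 0.0609]} ell [285.5 338.2] [ 8.2 53.5] {0.026: [0.6197, 0.1196], 0.062: [0.621, 0.0926]}
```

View pics/w9.png

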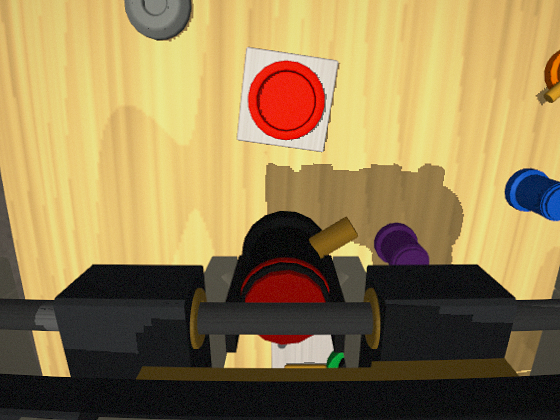

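The reject nest is at (286,100), i.e. (0.6308, -0.1464). The held disc sits about 1.5 mm towards -y in the fingers, so I correct for that.

Call:
jog_arm([
  {"dx": 0.0, "dy": 0.012, "dz": 0, "twist": 0},
  {"dx": 0.0, "dy": 0.04, "dz": 0.001, "twist": 0},
  {"dx": 0.01, "dy": 0.065, "dz": 0.002, "twist": 0},
  {"dx": 0.03, "dy": 0.08, "dz": 0.002, "twist": 0},
  {"dx": 0.06, "dy": 0.08, "dz": 0.002, "twist": 0},
  {"dx": 0.095, "dy": 0.08, "dz": 0.002, "twist": 0},
  {"dx": 0.125, "dy": 0.08, "dz": 0.002, "twist": 0},
  {"dx": 0.145, "dy": 0.08, "dz": 0.002, "twist": 0},
  {"dx": 0.154, "dy": 0.08, "dz": 0.002, "twist": 0},
  {"dx": 0.158, "dy": 0.08, "dz": 0.002, "twist": 0},
  {"dx": 0.158, "dy": 0.08, "dz": 0.002, "twist": 0},
  {"dx": 0.158, "dy": 0.08, "dz": 0.002, "twist": 0},
])

```text
t: 14.03
eef_pos: [0.6323, -0.1452, 0.0782]
ee_rot: [2.941, 1.569, -0.156]
force: [0.4, 0.3, -4.2]
width: 0.0369
```

```bash
python3 snap.py wrist w10
```

```text
t 14.03 pos [ 0.6323 -0.1452  0.0782] w 0.0369 F [ 0.4  0.3 -4.2] q [ 0.07  0.45 -0.24  0.   -0.88 -0.03]
[[ 2.20e-03  4.44e-02 -9.99e-01]
 [-3.00e-04 -9.99e-01 -4.44e-02]
 [-1.00e+00  4.00e-04 -2.20e-03]]
```

View pics/w10.png

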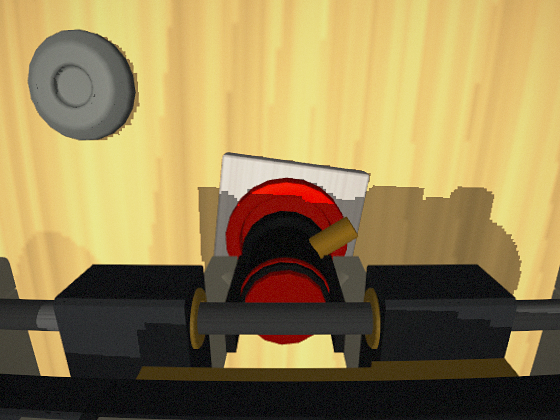

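Call:
jog_arm([
  {"dx": 0.005, "dy": 0.0, "dz": 0, "twist": 0},
  {"dx": 0.01, "dy": 0.0, "dz": 0, "twist": 0},
  {"dx": 0.014, "dy": 0.0, "dz": 0, "twist": 0},
  {"dx": 0.017, "dy": 0.0, "dz": 0, "twist": 0},
  {"dx": 0.0185, "dy": 0.0, "dz": 0, "twist": 0},
  {"dx": 0.0195, "dy": 0.0, "dz": 0, "twist": 0},
  {"dx": 0.0195, "dy": 0.0, "dz": 0, "twist": 0},
  {"dx": 0.0195, "dy": 0.0, "dz": 0, "twist": 0},
])

```text
t: 14.75
eef_pos: [0.631, -0.1446, 0.0576]
ee_rot: [0.214, 1.57, -2.882]
force: [-4.5, 1.9, 3.9]
width: 0.0367
```

Call:
jog_arm([
  {"dx": 0, "dy": 0, "dz": 0, "twist": 0},
  {"dx": 0, "dy": 0, "dz": 0, "twist": 0},
  {"dx": 0, "dy": 0, "dz": 0, "twist": 0},
  {"dx": 0, "dy": 0, "dz": 0, "twist": 0},
  {"dx": 0, "dy": 0, "dz": 0, "twist": 0},
  {"dx": 0, "dy": 0, "dz": 0, "twist": 0},
  {"dx": 0, "dy": 0, "dz": 0, "twist": 0},
  {"dx": 0, "dy": 0, "dz": 0, "twist": 0},
], gripper=0.07)

```text
t: 15.42
eef_pos: [0.6314, -0.1447, 0.057]
ee_rot: [2.725, 1.571, -0.372]
force: [-0.2, -1.2, -0.2]
width: 0.0701
```

```bash
python3 snap.py wrist w11
```

```text
t 15.42 pos [ 0.6314 -0.1447  0.057 ] w 0.0701 F [-0.2 -1.2 -0.2] q [ 0.08  0.47 -0.26  0.   -0.84 -0.03]
[[ 1.00e-04  4.44e-02 -9.99e-01]
 [-0.00e+00 -9.99e-01 -4.44e-02]
 [-1.00e+00  0.00e+00 -1.00e-04]]
```

View pics/w11.png

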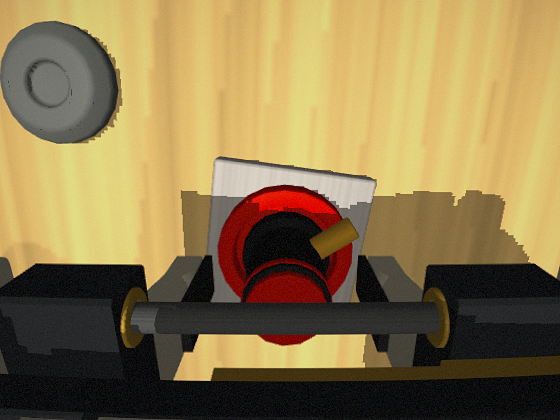

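Red is seated in the reject nest and released. Now I rise, close the fingers and go above the lever pad.

Call:
jog_arm([
  {"dx": -0.015, "dy": 0, "dz": 0, "twist": 0},
  {"dx": -0.05, "dy": 0, "dz": 0, "twist": 0},
  {"dx": -0.09, "dy": 0, "dz": 0, "twist": 0},
  {"dx": -0.125, "dy": 0, "dz": 0, "twist": 0},
  {"dx": -0.15, "dy": 0, "dz": 0, "twist": 0},
  {"dx": -0.16, "dy": 0, "dz": 0, "twist": 0},
  {"dx": -0.16, "dy": 0, "dz": 0, "twist": 0},
])

```text
t: 16.05
eef_pos: [0.6328, -0.1448, 0.2208]
ee_rot: [3.058, 1.565, -0.039]
force: [0.9, -0.2, 1.3]
width: 0.0699
```

Call:
jog_arm([
  {"dx": 0, "dy": -0.01, "dz": 0.003, "twist": 0},
  {"dx": 0, "dy": -0.035, "dz": 0.01, "twist": 0},
  {"dx": 0, "dy": -0.07, "dz": 0.02, "twist": 0},
  {"dx": 0, "dy": -0.11, "dz": 0.031, "twist": 0},
  {"dx": 0, "dy": -0.15, "dz": 0.043, "twist": 0},
  {"dx": 0, "dy": -0.19, "dz": 0.054, "twist": 0},
  {"dx": 0, "dy": -0.23, "dz": 0.066, "twist": 0},
  {"dx": 0, "dy": -0.27, "dz": 0.077, "twist": 0},
  {"dx": 0, "dy": -0.31, "dz": 0.088, "twist": 0},
  {"dx": 0, "dy": -0.345, "dz": 0.098, "twist": 0},
  {"dx": 0, "dy": -0.38, "dz": 0.108, "twist": 0},
  {"dx": 0, "dy": -0.405, "dz": 0.115, "twist": 0},
  {"dx": 0.01, "dy": -0.42, "dz": 0.12, "twist": 0},
  {"dx": 0.03, "dy": -0.425, "dz": 0.121, "twist": 0},
  {"dx": 0.05, "dy": -0.425, "dz": 0.121, "twist": 0},
  {"dx": 0.06, "dy": -0.425, "dz": 0.121, "twist": 0},
  {"dx": 0.06, "dy": -0.425, "dz": 0.121, "twist": 0},
  {"dx": 0.06, "dy": -0.425, "dz": 0.121, "twist": 0},
], gripper=0, newtons=15)

```text
t: 17.55
eef_pos: [0.4912, 0.274, 0.1563]
ee_rot: [0.892, 1.568, -2.206]
force: [0.8, -0.1, 0.6]
width: 0.0004
```

```bash
python3 snap.py wrist w12; python3 snap.py side s12; python3 snap.py top t12; python3 -c "
from h import *
crop(cv2.imread('pics/s12.png'),215,220,345,350,4.5,'pics/s12c.png')"
```

```text
t 17.55 pos [0.4912 0.274  0.1563] w 0.0004 F [ 0.8 -0.1  0.6] q [ 0.86  0.24 -0.35  0.   -0.98 -0.81]
[[-0.0014  0.0444 -0.999 ]
 [-0.002  -0.999  -0.0444]
 [-1.      0.0019  0.0015]]
t 17.6 pos [0.4918 0.2744 0.1573] w 0.0003 F [ 0.5  0.2 -0.1] q [ 0.86  0.24 -0.35  0.   -0.98 -0.81]
[[ 0.00e+00  4.43e-02 -9.99e-01]
 [-6.00e-04 -9.99e-01 -4.43e-02]
 [-1.00e+00  6.00e-04  0.00e+00]]
t 17.65 pos [0.4921 0.2746 0.1578] w 0.0001 F [ 0.1 -0.5  0. ] q [ 0.86  0.24 -0.35  0.   -0.98 -0.81]
[[ 8.00e-04  4.41e-02 -9.99e-01]
 [ 4.00e-04 -9.99e-01 -4.41e-02]
 [-1.00e+00 -3.00e-04 -8.00e-04]]
```

View pics/w12.png

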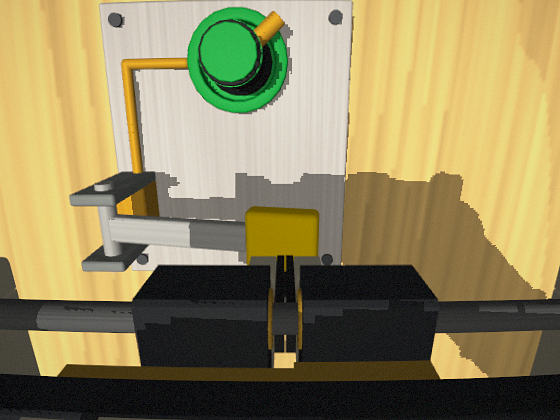

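View pics/s12c.png

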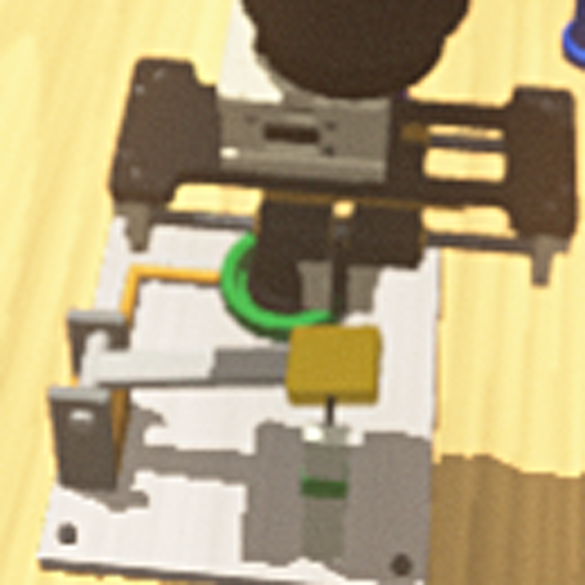

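View pics/t12.png

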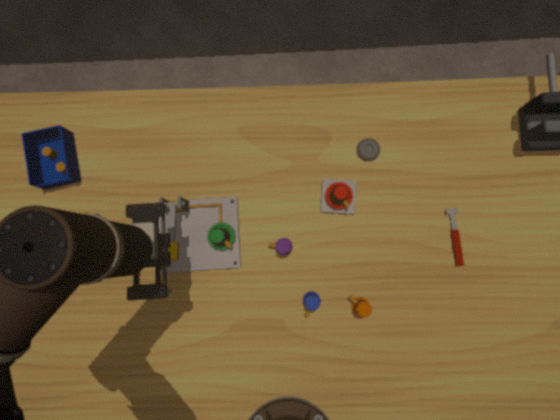

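Both bodies are seated: green at top pixel (221,237), red at (340,193). The closed fingers are centred over the yellow pad, so I press in slow steps.

Call:
jog_arm([
  {"dx": 0.015, "dy": 0, "dz": 0, "twist": 0},
  {"dx": 0.03, "dy": 0, "dz": 0, "twist": 0},
  {"dx": 0.038, "dy": 0, "dz": 0, "twist": 0},
  {"dx": 0.042, "dy": 0, "dz": 0, "twist": 0},
  {"dx": 0.046, "dy": 0, "dz": 0, "twist": 0},
  {"dx": 0.05, "dy": 0, "dz": 0, "twist": 0},
  {"dx": 0.053, "dy": 0, "dz": 0, "twist": 0},
  {"dx": 0.056, "dy": 0, "dz": 0, "twist": 0},
  {"dx": 0.059, "dy": 0, "dz": 0, "twist": 0},
  {"dx": 0.061, "dy": 0, "dz": 0, "twist": 0},
  {"dx": 0.063, "dy": 0, "dz": 0, "twist": 0},
  {"dx": 0.063, "dy": 0, "dz": 0, "twist": 0},
  {"dx": 0.063, "dy": 0, "dz": 0, "twist": 0},
])

```text
t: 18.78
eef_pos: [0.4912, 0.2746, 0.0947]
ee_rot: [-0.569, 1.57, 2.617]
force: [-5.7, 0.5, 7.9]
width: 0.0004
```

```bash
python3 snap.py side s13; python3 snap.py wrist w13; python3 -c "
from h import *
crop(cv2.imread('pics/s13.png'),255,275,325,345,8,'pics/s13c.png')"
```

```text
t 18.78 pos [0.4912 0.2746 0.0947] w 0.0004 F [-5.7  0.5  7.9] q [ 0.86  0.31 -0.42 -0.   -0.84 -0.81]
[[-3.00e-04  4.45e-02 -9.99e-01]
 [ 2.00e-04 -9.99e-01 -4.45e-02]
 [-1.00e+00 -2.00e-04  3.00e-04]]
t 18.83 pos [0.4912 0.2746 0.0948] w 0.0004 F [-5.1  0.9  8. ] q [ 0.86  0.31 -0.42 -0.   -0.84 -0.81]
[[-3.00e-04  4.45e-02 -9.99e-01]
 [ 2.00e-04 -9.99e-01 -4.45e-02]
 [-1.00e+00 -2.00e-04  3.00e-04]]
```

View pics/s13c.png

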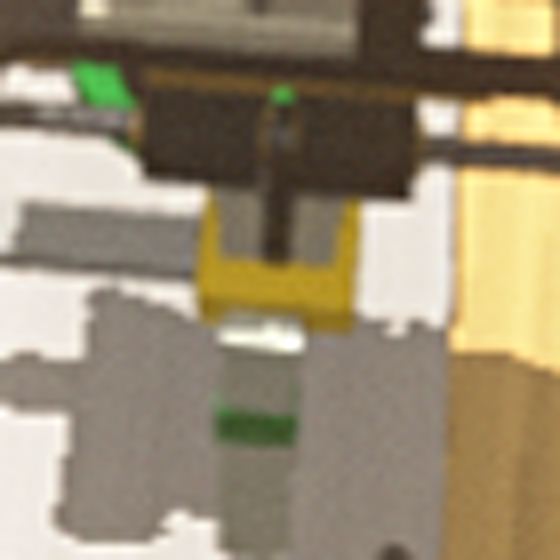

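View pics/w13.png

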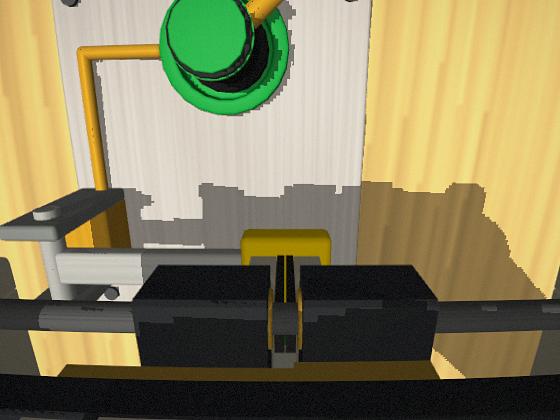

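```bash
python3 - <<'E'
from h import *;import json
m=json.load(open('pics/s13.json'))
a=np.radians(2.48);R=np.array([[np.cos(a),-np.sin(a)],[np.sin(a),np.cos(a)]]);o=np.array([.5375,.2251])
for th in (0,.1,.14,.18,.22,.26):
    s=.18-th # slope up toward pad
    out=[]
    for u,h in [(98,8),(142,8),(98,-8),(142,-8)]:  # along lever from hinge, height rel. (top 8mm above hinge line at level)
        x=.077-(u/1000*np.cos(s)-h/1000*np.sin(s)*-1*-1); z=.075+u/1000*np.sin(s)+h/1000*np.cos(s)
        p=R@np.array([x,.05+.019])+o
        out.append(proj(m,[*p,z]))
    print(th,((np.array(out)-[255,275])*8).round(0).tolist())
# rest check in s12
E
```

```text
0 [[172.0, 240.0], [337.0, 236.0], [182.0, 276.0], [345.0, 273.0]]
0.1 [[180.0, 262.0], [345.0, 269.0], [184.0, 298.0], [347.0, 305.0]]
0.14 [[181.0, 271.0], [346.0, 282.0], [183.0, 306.0], [346.0, 317.0]]
0.18 [[183.0, 280.0], [347.0, 295.0], [182.0, 315.0], [344.0, 329.0]]
0.22 [[184.0, 288.0], [347.0, 307.0], [181.0, 323.0], [342.0, 342.0]]
0.26 [[184.0, 297.0], [346.0, 320.0], [178.0, 331.0], [338.0, 353.0]]
```

The pointer is hidden behind the post in this view, but three checks agree on mid travel. The fingertips are at 83.7 mm, the force is 8 N, and the pad's lower corners in the crop, (203,319) and (352,331), match the model at about 0.18 rad. I hold and check that it stays steady.

Call:
jog_arm([
  {"dx": 0, "dy": 0, "dz": 0, "twist": 0},
  {"dx": 0, "dy": 0, "dz": 0, "twist": 0},
  {"dx": 0, "dy": 0, "dz": 0, "twist": 0},
  {"dx": 0, "dy": 0, "dz": 0, "twist": 0},
  {"dx": 0, "dy": 0, "dz": 0, "twist": 0},
  {"dx": 0, "dy": 0, "dz": 0, "twist": 0},
])

```text
t: 19.38
eef_pos: [0.4912, 0.2746, 0.0949]
ee_rot: [-1.262, 1.57, 1.924]
force: [-5.9, 0.0, 7.2]
width: 0.0001
```

```bash
python3 snap.py side s14; python3 snap.py top t14; python3 -c "
from h import *
s=cv2.imread('pics/s14.png');a=cv2.resize(s[285:335,265:315],(600,600),interpolation=cv2.INTER_CUBIC);cv2.imwrite('pics/s14c.png',a)
crop(cv2.imread('pics/t14.png'),140,170,380,320,3,'pics/t14c.png')"
```

```text
t 19.38 pos [0.4912 0.2746 0.0949] w 0.0001 F [-5.9  0.   7.2] q [ 0.86  0.31 -0.42 -0.   -0.84 -0.81]
[[-1.00e-04  4.45e-02 -9.99e-01]
 [ 3.00e-04 -9.99e-01 -4.45e-02]
 [-1.00e+00 -4.00e-04  1.00e-04]]
t 19.43 pos [0.4912 0.2746 0.0949] w 0.0005 F [-5.7  0.8  6.8] q [ 0.86  0.31 -0.42 -0.   -0.84 -0.81]
[[-2.00e-04  4.45e-02 -9.99e-01]
 [ 3.00e-04 -9.99e-01 -4.45e-02]
 [-1.00e+00 -3.00e-04  2.00e-04]]
```

View pics/s14c.png

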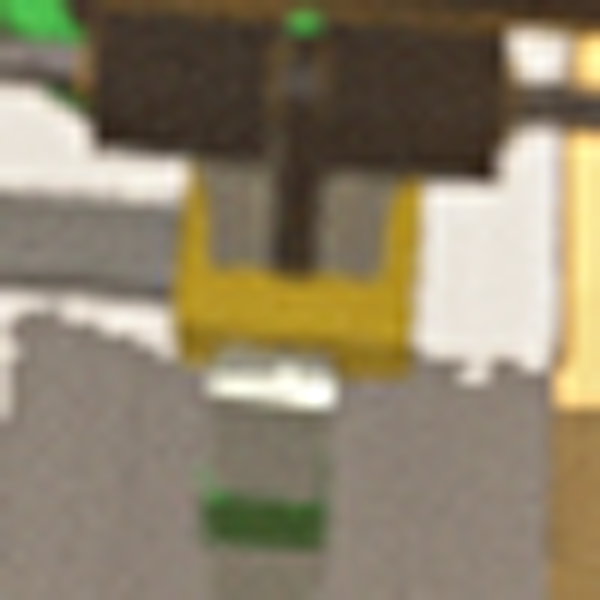

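View pics/t14c.png

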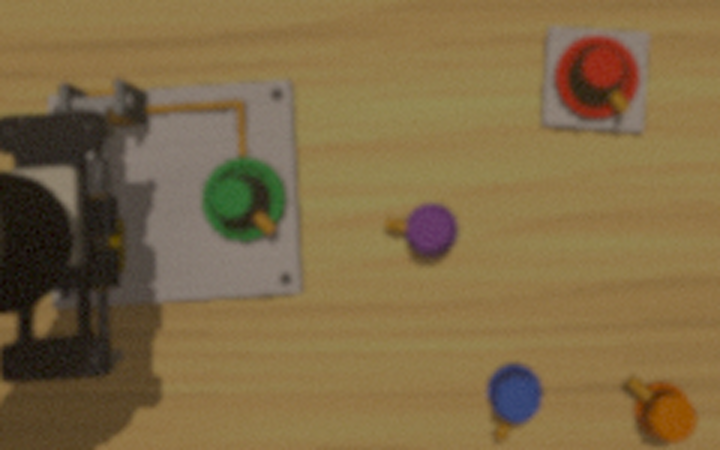

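View pics/s14.png

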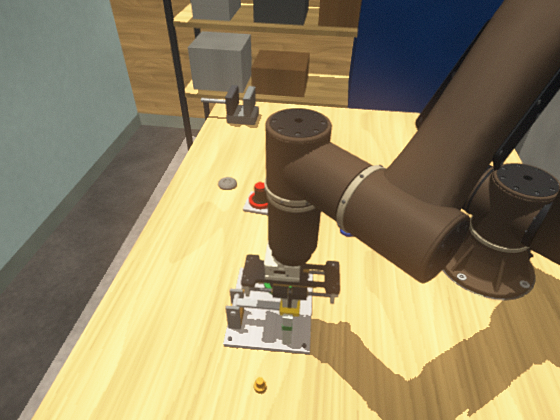

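```bash
python3 -c "
from station import arm
print(arm.job_done());s=arm.get_state();print(s['t'],s['eef_pos'],s['force'])"
```

```text
the job is handed in; nothing more can be done
None
the job is handed in; nothing more can be done
```

I seated the green-tagged body in the green nest and the red-tagged body in the red reject nest. Both stand upright and were let go. I then pushed the yellow pad down with closed fingertips and handed in at t ≈ 19.4 s while still holding it there.

**Last checks**
- **Bodies:** the wrist and top pictures show both feet inside their cups. Each seated at the expected floor height, with the tool at about 57.5 mm.
- **Lever:** the hold was steady, with fingertips at 83.9 mm against 83 mm nominal for half travel. The upward force was 6.8–8 N (about 8 N expected). The pad's edges in the side picture match about 0.18 rad.
- **Bystanders:** no move came near the purge cover, the brass fitting, the pin spanner or the look-alikes. The pictures I viewed show no sign that they moved.

**Not confirmed or slightly off**
- **Pointer:** I could not see the pointer against the green band, because the gauge post hid it. That it stands in the band is inferred from the height, the force and the pad edges.
- **Sideways force:** about 5–6 N along -x stayed on the fingertips, probably friction on the pad.
- **Camera agreement:** the side camera put the green nest about 5 mm further along +y than the other two. I used the wrist and top values, and the part seated correctly.

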